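Load the hub block and index it three clicks for corner drilling

ROBOT

A 6-joint arm with a two-finger parallel gripper is mounted at the origin on the work surface. World frame = base frame: x ahead of the robot, y to its left, z up, the work surface at z = 0. Lengths are in m, angles in degrees, forces in N, time in s.
With the tool pointing down it reaches from about 0.4 to 0.825 m from the base axis. Payload 7 kg.
Tool frame: the origin (TCP) lies midway between the tips of the shut fingers; the grasp point (between the pads) lies 19 mm behind it (ctrl.hold_point_z is the distance from the TCP to the grasp point, in m); z points along the fingers, x is the direction in which the jaws open and shut, and the axes are right-handed (so a half turn about z gives the same grasp; the last joint's range is limited). The gripper opens to 88 mm and grips with 3 to 60 N. Pads are 19 mm wide; open, the fingers measure 130 mm over their backs; the gripper's body (78 mm by 193 mm) begins 47 mm behind the grasp point.
Start: joints at [-59.582, 20.546, 0.682, 0, -70.136, -16.507], TCP at [0.162, -0.655, 0.227] pointing down, gripper open.
Joint ranges: [-176.03, 176.03], [-82.01, 121.73], [-58.28, 71.71], [-173.87, 95.51], [-174.79, -0.11], [-173.66, 173.66]. Speed limits (degrees/s): [136.94, 136.94, 172.46, 180, 180, 180].

INTERFACE

Orientations are given as [roll, pitch, yaw] about the fixed x, y, z axes, in that order (R = Rz(yaw) Ry(pitch) Rx(roll)).
In Python, from plant import ctrl gives the robot as it stands.
- The arm moves only by the tool apply_moves, never from a script. Its argument "motion" is a list of rows, each a list of 2 entries, a list of its own where there are three numbers: the shift along the world's x, y, z in cm, then the turn about the world's z in degrees. In form: [[[tx, ty, tz], roll], ...]. A call has 1 to 10 rows; each row is the pose to reach, as a shift and turn from the pose commanded when the call began; what a row does not reach only later rows make up. A row lasts 1/10 s, in which the tool goes at most 50 mm and 8.59 degrees, less where a joint would pass 70% of its speed; a pose out of reach is approached as far as the arm can. A call with a gripper value outside its range is refused whole. "hand" is the finger opening in cm, from 0 to 8.76, set as the call begins (left out, the last holds). The fingers move at their own pace and stop on an object; the grip force is fixed at half the most. Time passes only in rows, so rows that repeat a pose let the fingers close. It gives the time, the measured TCP pose, the force and the opening at its end, in the units of the state.
- ctrl.get_obs(): the state, without advancing time (a new reading comes with each control period).
- ctrl.snapshot(name): name is "scene" or "side" or "wrist"; returns (picture, depth): 384x512x3 uint8, blue, green, red; 384x512 float32, m along the optical axis (not along the pixel's ray), 0 where there is no reading.
- ctrl.camera_model(name): a dict with "fx", "fy", "cx", "cy" (pixels), "cam_to_world" (4x4, takes a point from camera to world coordinates); the wrist camera has in their place "tool_from_camera" (4x4, takes a point from camera to tool coordinates, whose origin is the TCP and whose axes are the tool frame's). Camera axes: x right, y down, z forward; pixel columns grow to the right and rows downward; lengths in m; the calibration is good to about 2 mm. A picture is of the moment at which its call begins: read the wrist's pose just before it. camera_model takes no time and is no camera call.
- ctrl.close_job(): hands the job in, once; it reports no verdict.
The state is a dict: "clock": time; "joint_pos": joint angles; "qvel": joint speeds; "tau": joint torques, N m; "tool_pos": TCP position; "orientation": TCP orientation; "force": force on the tool from outside, world axes, zero at the start; "moment": the same for the moment, N m; "opening": finger opening in m.
Only numpy, scipy, OpenCV 4.12 (cv2) and the standard library are available. Lean on these libraries where they do the work, as an engineer would, in place of code of your own. Each camera call takes 0.05 s, during which the arm holds its last target.

TASK

Set the square wooden hub block with the big bore over the spindle of the indexing fixture, lowering it (not dropping it) until it lies flat in its nest between the guides. Then turn the black bar knob on top of the spindle clockwise as seen from above, three clicks to the third stop and no further, so that a corner of the block faces the drill guide. Finish while still gripping the knob there, holding it steady for the drilling, and leave the other things on the bench where they are.

Things in the scene. Friction and masses are not known exactly. Their poses are not given: they have to be found in the camera images.
- block_centre (a point): the hub block's centre, half-way up: pale wood, square 56 x 56 mm, 22 mm high, 35 g, a 40 mm round bore upright through its middle and an 8 mm spoke hole in each side. x, y square to its sides, z up; any quarter turn is as good. Starts flat on the bench. Two look-alikes lie near: the same block without bore, and a round wheel
- hub_block: the same hub block; the origin is the centre of its underside. It needs only be lowered to its seat: it slides down freely once bore and guides are entered
- nest (a point): the block's nest: flat aluminium seat 56 x 72 mm, 70 mm above the bench, on the spindle. Point: middle of the seat's top, on the spindle axis; z up, x along the guides. Four guides on the +y and -y edges, 59 mm apart, sloping out as lead-in, 14 mm high, turn the block along; the +x and -x sides are open for fingers. Seated, the block's underside is here, its sides parallel to x and y
- knob_grip (a point): grip of the index knob, a black bar on the spindle, 31 mm long, 12 mm wide, from 20 to 46 mm above the seat; 24 mm of it stand above a seated block. Point: on the axis, 36 mm above the seat; x along the bar (at the start along the nest's x), y across its width, z up. Below it a 35 mm spindle nose, chamfered, rises 20 mm from the seat; bore and block pass over both
- fixture: the bolted-down grey fixture, base 200 x 200 x 12 mm; origin on the spindle axis at bench height, x as the nest's at the start. Drill guide on the -y side: 103 mm high, bush from 52 mm, post from 76 mm off the axis. Plunger housing on the +x side, from 69 mm off the axis, 48 mm high. Scalloped steel index plate, 120 mm wide, 34 to 44 mm above the bench
- spindle (a joint): angle of spindle, nest, plate and knob, rad, growing clockwise seen from above; starts at 0. A sprung ball clicks into 24 scallops: a stop every 15 degrees; first 0.262, second 0.524, third 0.785. Between stops a moment of up to about 0.2 N m resists, then pulls on into the next stop; let go, it settles in the nearest stop
- plain_block: bystander: pale wooden block without a bore, 56 x 56 x 22 mm; origin at the centre of its underside
- toy_wheel: bystander: round pale wooden wheel, 60 mm diameter, 20 mm high, with only a 10 mm axle mark; origin at the centre of its underside
- hammer: bystander: hammer lying on the bench beyond the blocks
- pencil: bystander: flat carpenter's pencil, 175 mm long, 8 mm high, lying on the bench at the left
- sanding_block: bystander: cork sanding block, 112 x 64 x 32 mm, lying at the right
- try_square: bystander: try square with a dark wooden stock and a steel blade, lying at the right
There are look-alikes about, which are no part of the job. Leave any purple or turquoise look-alike of the hub_block alone.

How it is judged (in metres and radians):
On the way, in this order (a step that is already met when the one before it is completed fails the run):
1. the hub block lies flat in its nest, with the spindle still at its starting stop (horizontal distance between block_centre and nest below 0.005 m and z of block_centre in the frame of nest below 0.0135 m and angle between block_centre's own z axis and vertical below 0.06 rad and value of joint spindle between -0.12 and 0.12 rad), for 0.2 s.
2. the spindle has come to the third stop with the knob held in the fingers (value of joint spindle between 0.715 and 0.855 rad and contact force between the fingers and index_knob above 3 N), for 0.3 s.
At the end, for the whole second after the job is handed in: spindle still at the third stop (0.785 rad within 0.07), fingers pressing the knob with over 3 N, hub block flat in the nest: within 5 mm of the axis, centre under 13.5 mm above the seat (11 when down), tilt under 0.06 rad, sides parallel to the guides within 0.12 rad (all of step 2 and velocity of joint spindle between -0.1 and 0.1 rad/s and horizontal distance between block_centre and nest below 0.005 m and z of block_centre in the frame of nest below 0.0135 m and angle between block_centre's own z axis and vertical below 0.06 rad and (angle between the x axis of block_centre and the x axis of nest, either way round below 0.12 rad or angle between the x axis of block_centre and the y axis of nest, either way round below 0.12 rad)); the arm keeps its last pose, push and grip.
It fails at once if the spindle goes past the third stop (value of joint spindle above 0.916 rad).
It fails at once if the spindle is turned the wrong way from its starting stop (value of joint spindle below -0.131 rad).
It fails at once if the spindle is turned on before the hub block lies in the nest (value of joint spindle above 0.2 rad and (horizontal distance between block_centre and nest above 0.006 m or z of block_centre in the frame of nest above 0.018 m)).
It fails at once if the hub block is dropped onto the fixture (horizontal distance between block_centre and nest below 0.05 m and z of block_centre in the frame of nest above 0.013 m and contact force between the fingers and hub_block below 0.05 N and linear speed of hub_block above 0.45 m/s).
It fails at once if a bystander is moved by more than 30 mm (distance of any of plain_block, toy_wheel, hammer, pencil, sanding_block, try_square from where it was at the start of the episode above 0.03 m).
It also fails if it takes over 64 s, if anything falls off the work surface, if the arm or the gripper's body presses on something with over 40 N, if the wrist force passes 120 N, or if a joint passes its speed limit or range.

## Working session

There is one attempt and no reset: what is moved stays moved. The work goes in short steps, Python scripts to look and compute and a tool call to move; the robot and the scene stay as the last step left them, time stands still between calls to the robot, and variables do not carry over. Pictures are saved under pics/ and viewed, and the job is handed in when it is done.

Besides the shell and the picture viewer there is one more tool, called after "Call:" as name(argument=value, ...), one argument or row to a line, values as JSON. apply_moves: Moves the arm, as the interface text tells. Its arguments: {"type":"object","properties":{"motion":{"type":"array"},"hand":{"type":"number"}},"required":["motion"]}

```bash
mkdir -p pics; ls; python3 - <<'E'
from plant import ctrl
import cv2,numpy as np
for n in ("scene","side","wrist"):
    p,d=ctrl.snapshot(n); cv2.imwrite(f"pics/{n}0.png",p); np.save(f"pics/{n}0.npy",d)
    print(n,{k:(np.round(v,4).tolist() if hasattr(v,'__len__') else v) for k,v in ctrl.camera_model(n).items()})
print(ctrl.get_obs(), ctrl.hold_point_z)
E
```

```text
pics
scene {'fx': 369.93784088906773, 'fy': 369.93784088906773, 'cx': 251.17586244885058, 'cy': 191.63849940540106, 'cam_to_world': [[-0.5849, 0.4656, -0.6641, 1.2195], [0.811, 0.3232, -0.4877, 0.4358], [-0.0124, -0.8238, -0.5667, 0.6876], [0.0, 0.0, 0.0, 1.0]]}
side {'fx': 441.4116478944125, 'fy': 441.4116478944125, 'cx': 248.2764597952177, 'cy': 192.57838062900768, 'cam_to_world': [[-0.7567, -0.3359, 0.5609, -0.3542], [-0.6537, 0.4014, -0.6415, 0.9464], [-0.0096, -0.8521, -0.5233, 0.9219], [0.0, 0.0, 0.0, 1.0]]}
wrist {'fx': 330.1952471149495, 'fy': 330.1952471149495, 'cx': 251.2470206951402, 'cy': 191.57513933030748, 'tool_from_camera': [[1.0, -0.0006, -0.0004, -0.0013], [0.0007, 0.9506, 0.3103, -0.0843], [0.0002, -0.3103, 0.9506, -0.1582], [0.0, 0.0, 0.0, 1.0]]}
{'clock': 0.15, 'joint_pos': array([-5.95811563e+01,  2.05808679e+01,  6.45338181e-01, -1.31825875e-02,
       -7.01355928e+01, -1.65067320e+01]), 'qvel': array([ 0.08730399, -0.18554732,  0.24537096,  0.07197381, -0.03875286,
       -0.02998377]), 'tau': array([-1.31605975e-03, -5.83276570e+01,  2.93290025e+01,  7.00121015e+00,
        8.77145038e-03, -1.32879277e-04]), 'tool_pos': array([ 0.16216615, -0.65484954,  0.22585163]), 'orientation': array([-1.79991674e+02, -7.17128138e-02,  1.03907619e+02]), 'force': array([ 0.52338832, -0.5407448 , -0.63385051]), 'moment': array([-0.00063346,  0.00684954, -0.02901132]), 'opening': 0.08780352499809477} 0.0188
```

View pics/scene0.png

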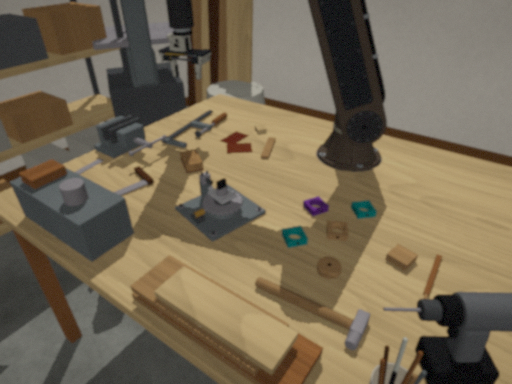

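View pics/side0.png

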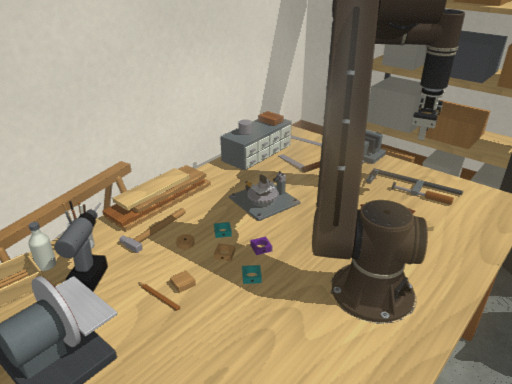

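View pics/wrist0.png

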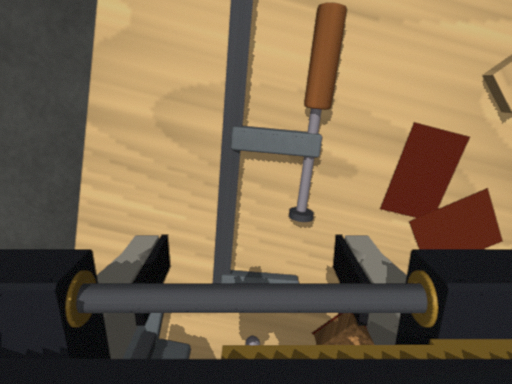

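Candidates in the scene picture are pale square (337,229), round wheel (329,267), pale block (402,257), purple (316,206), turquoise (294,237) and turquoise (363,209). By the description I'd take (337,229). I'll check it in close crops and measure from there.

```bash
cat > h.py <<'E'
import numpy as np,cv2
from plant import ctrl
def pt(n,u,v,d,T=None):
    m=ctrl.camera_model(n); 
    if T is None: T=np.array(m["cam_to_world"])
    p=np.array([(u-m["cx"])/m["fx"]*d,(v-m["cy"])/m["fy"]*d,d,1]); return (T@p)[:3]
def onz(n,u,v,z,T=None):
    m=ctrl.camera_model(n)
    if T is None: T=np.array(m["cam_to_world"])
    r=T[:3,:3]@np.array([(u-m["cx"])/m["fx"],(v-m["cy"])/m["fy"],1]); o=T[:3,3]
    return o+r*(z-o[2])/r[2]
def wristT(o):
    from scipy.spatial.transform import Rotation as R
    T=np.eye(4);T[:3,:3]=R.from_euler('xyz',o["orientation"],degrees=True).as_matrix();T[:3,3]=o["tool_pos"]
    return T@np.array(ctrl.camera_model("wrist")["tool_from_camera"])
E
python3 - <<'E'
from h import *
p=cv2.imread("pics/scene0.png");q=cv2.imread("pics/side0.png")
a=cv2.resize(p[180:290,270:430],(800,550),interpolation=3)
b=cv2.resize(q[210:300,150:280],(780,540),interpolation=3)
cv2.imwrite("pics/c1.png",a);cv2.imwrite("pics/c2.png",b)
cv2.imwrite("pics/c3.png",cv2.resize(p[165:245,170:270],(800,600)*1 and (750,600),interpolation=3))
for n,u,v,z in [("scene",337,229,.022),("scene",402,257,.022),("scene",329,267,.02),("scene",222,184,.116),("side",227,251,.022),("side",264,180,.116)]:
    print(n,u,v,onz(n,u,v,z).round(4))
E
```

```text
scene 337 229 [0.4519 0.1637 0.022 ]
scene 402 257 [0.4583 0.3431 0.022 ]
scene 329 267 [0.5925 0.2083 0.02  ]
scene 222 184 [ 0.5657 -0.1458  0.116 ]
side 227 251 [0.4286 0.158  0.022 ]
side 264 180 [ 0.5229 -0.1449  0.116 ]
```

View pics/c1.png

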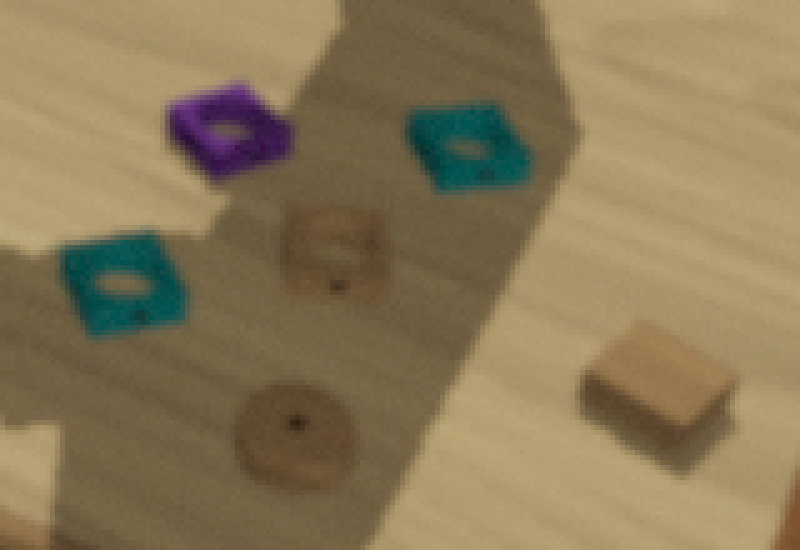

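View pics/c2.png

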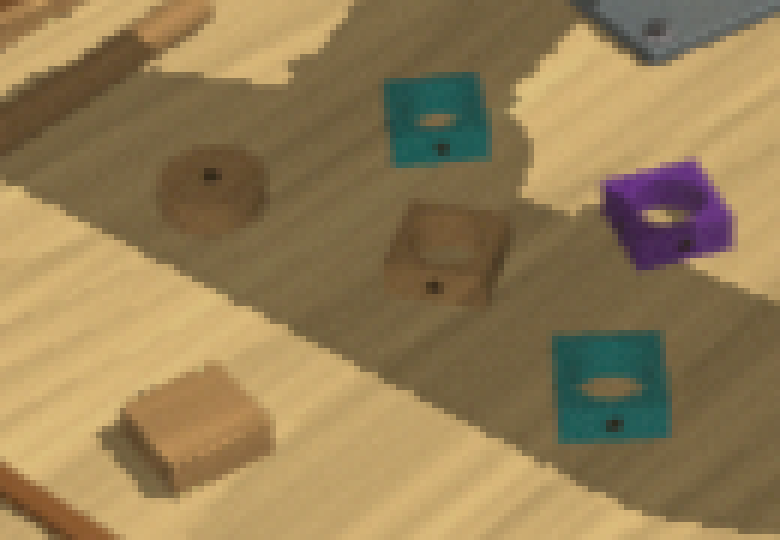

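View pics/c3.png

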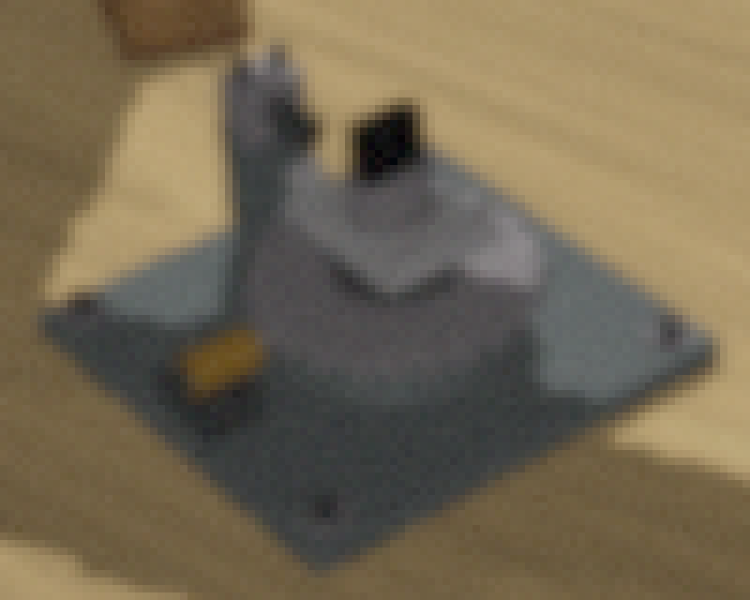

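The close crops confirm (337,229) is the hub block. It is pale, square and has the big bore. (329,267) is the wheel, (402,257) is the plain block, and the coloured ones stay untouched. Next I go over the fixture for a wrist look.

Call:
apply_moves(
  motion=[
    [[10,14,5],-8],
    [[15,21,6],-14],
    [[20,28,6],-14],
    [[25,36,6],-14],
    [[29,43,6],-14],
    [[32,48,6],-14],
    [[34,51,6],-14],
    [[34,51,6],-14],
    [[34,51,6],-14],
    [[34,51,6],-14],
  ],
  hand=8.76,
)

```text
clock: 1.15
tool_pos: [0.439, -0.2418, 0.2806]
orientation: [180.0, 0.0, 89.9]
force: [0.8, -1.0, -0.4]
opening: 0.0876
```

Call:
apply_moves(
  motion=[
    [[3,5,0],0],
    [[6.5,9.7,0],0],
    [[6.5,9.7,0],0],
    [[6.5,9.7,0],0],
    [[6.5,9.7,0],0],
    [[6.5,9.7,0],0],
  ],
)

```text
clock: 1.75
tool_pos: [0.5028, -0.1476, 0.2802]
orientation: [-180.0, 0.0, 89.9]
force: [0.2, -0.5, -1.1]
opening: 0.0877
```

```bash
python3 - <<'E'
from h import *
o=ctrl.get_obs();p,d=ctrl.snapshot("wrist");cv2.imwrite("pics/w1.png",p);np.savez("pics/w1.npz",d=d,T=wristT(o))
print(o["clock"],o["tool_pos"],o["orientation"],o["joint_pos"].round(1))
E
```

```text
1.75 [ 0.50276045 -0.14755302  0.28024589] [-1.79978913e+02  3.30321612e-03  8.98584985e+01] [  5.1   4.4 -13.2   0.  -72.4 -95.3]
```

View pics/w1.png

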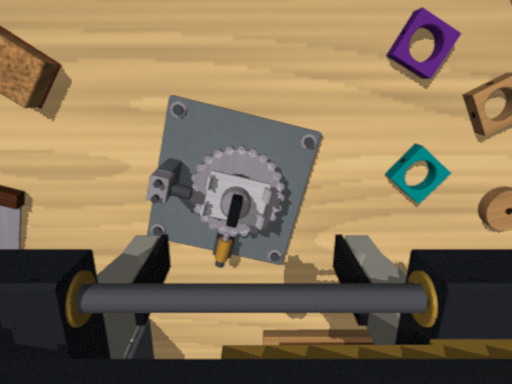

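The picture shows the fixture, with bolts at (179,110), (309,142), (276,257) and (158,231), the knob at (234,210) and the plunger at (224,248). The hub block is at the right edge (492,103).

```bash
python3 - <<'E'
from h import *
p=cv2.imread("pics/w1.png")
cv2.imwrite("pics/w1c.png",cv2.resize(p[140:240,180:300],(720,600),interpolation=2))
f=np.load("pics/w1.npz");T=f["T"];d=f["d"]
b=[onz("wrist",u,v,.012,T) for u,v in [(179,110),(309,142),(276,257),(158,231)]]
for x in b: print(x.round(4))
print("mean",np.mean(b,0).round(4))
for i in range(4):
    e=b[(i+1)%4]-b[i]; print(np.degrees(np.arctan2(e[1],e[0])).round(2),np.linalg.norm(e).round(4))
for u,v in [(234,210),(190,200),(240,172)]: print(pt("wrist",u,v,d[v,u],T).round(4))
E
```

```text
[ 0.4497 -0.2396  0.012 ]
[ 0.4906 -0.0741  0.012 ]
[ 0.658  -0.1134  0.012 ]
[ 0.6161 -0.2811  0.012 ]
mean [ 0.5536 -0.1771  0.012 ]
76.13 0.1705
-13.24 0.1719
-104.01 0.1728
165.99 0.1715
[ 0.5446 -0.1671  0.115 ]
[ 0.57   -0.2332  0.0112]
[ 0.5219 -0.1628  0.0446]
```

View pics/w1c.png

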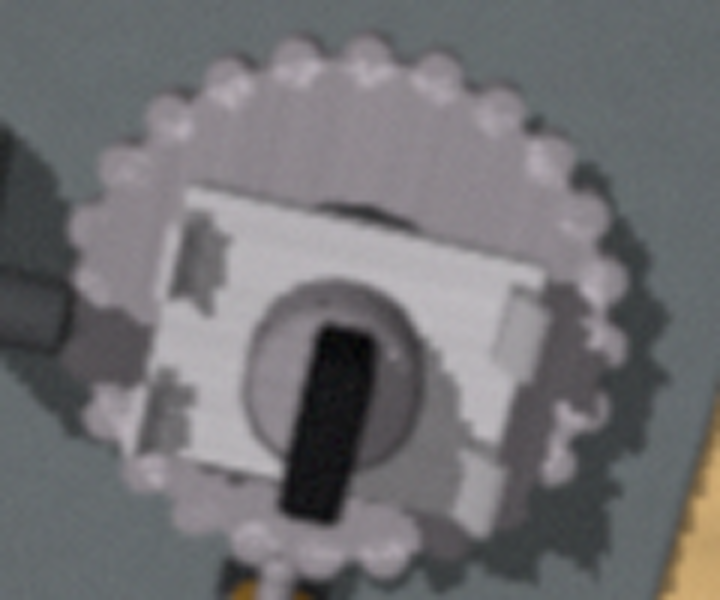

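Call:
apply_moves(
  motion=[
    [[-1,5,-1],0],
    [[-3,10,-3],0],
    [[-5,15,-3],0],
    [[-7,20,-4],0],
    [[-9,25,-4],0],
    [[-10,29,-5],0],
    [[-10,29,-5],0],
    [[-10,29,-5],0],
    [[-10,29,-5],0],
  ],
)

```text
clock: 2.7
tool_pos: [0.4035, 0.1425, 0.2305]
orientation: [180.0, 0.0, 89.9]
force: [0.7, -0.0, -0.1]
opening: 0.0879
```

```bash
python3 - <<'E'
from h import *
o=ctrl.get_obs();p,d=ctrl.snapshot("wrist");cv2.imwrite("pics/w2.png",p);np.savez("pics/w2.npz",d=d,T=wristT(o))
print(o["clock"],o["tool_pos"],o["orientation"],o["joint_pos"].round(1))
E
```

```text
2.7 [0.40353744 0.14252689 0.23048158] [1.79993934e+02 5.00433475e-03 8.99066616e+01] [  46.1   -3.8  -28.1    0.   -65.7 -136.2]
```

View pics/w2.png

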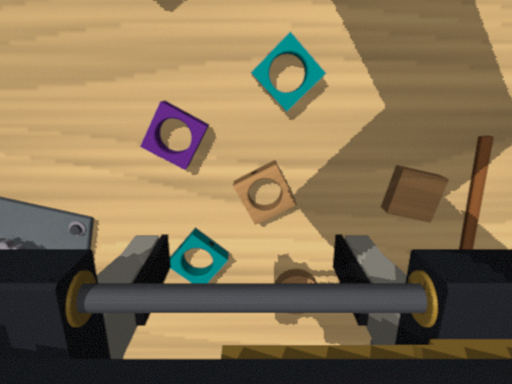

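```bash
python3 - <<'E'
from h import *
p=cv2.imread("pics/w2.png")
cv2.imwrite("pics/w2c.png",cv2.resize(p[150:235,220:310],(720,680),interpolation=2)[:600])
p=cv2.imread("pics/w1.png")
a=p[85:275,135:335]
cv2.imwrite("pics/w1d.png",cv2.resize(a,(630,600),interpolation=2))
f=np.load("pics/w1.npz");T=f["T"]
# project model for hypothesised axis
def proj(P):
    m=ctrl.camera_model("wrist");q=np.linalg.inv(T)@np.append(P,1)
    return q[0]/q[2]*m["fx"]+m["cx"],q[1]/q[2]*m["fy"]+m["cy"]
for ax in [(.5536,-.1771),(.549,-.169)]:
  img=cv2.resize(p[85:275,135:335],(600,570),interpolation=2)
  c,s=np.cos(np.radians(-13.8)),np.sin(np.radians(-13.8))
  def poly(pts,col):
    q=[]
    for x,y,z in pts:
        u,v=proj([ax[0]+c*x-s*y,ax[1]+s*x+c*y,z]); q.append([(u-135+.5)*3,(v-85+.5)*3])
    cv2.polylines(img,[np.int32(q)],True,col,1)
  R=lambda a,b,z:[(a,b,z),(a,-b,z),(-a,-b,z),(-a,b,z)]
  C=lambda r,z:[(r*np.cos(t),r*np.sin(t),z) for t in np.linspace(0,6.28,40)]
  poly(R(.1,.1,.012),(0,0,255));poly(R(.028,.036,.07),(0,255,0));poly(R(.0155,.006,.116),(255,255,0));poly(C(.06,.044),(255,0,255));poly(C(.0175,.09),(0,255,255))
  cv2.imwrite(f"pics/ov{ax[0]}.png",img)
E
```

```text
(no output)
```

View pics/ov0.5536.png

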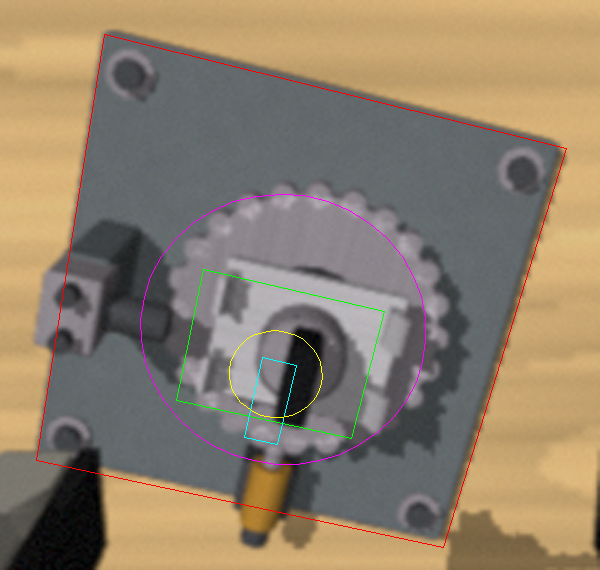

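View pics/ov0.549.png

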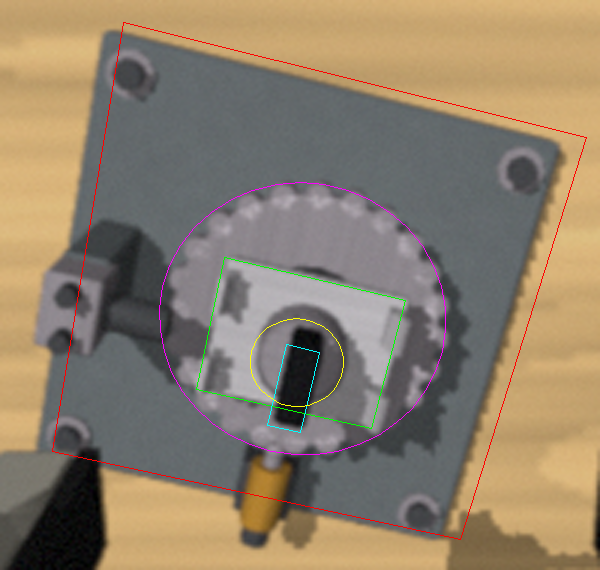

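View pics/w2c.png

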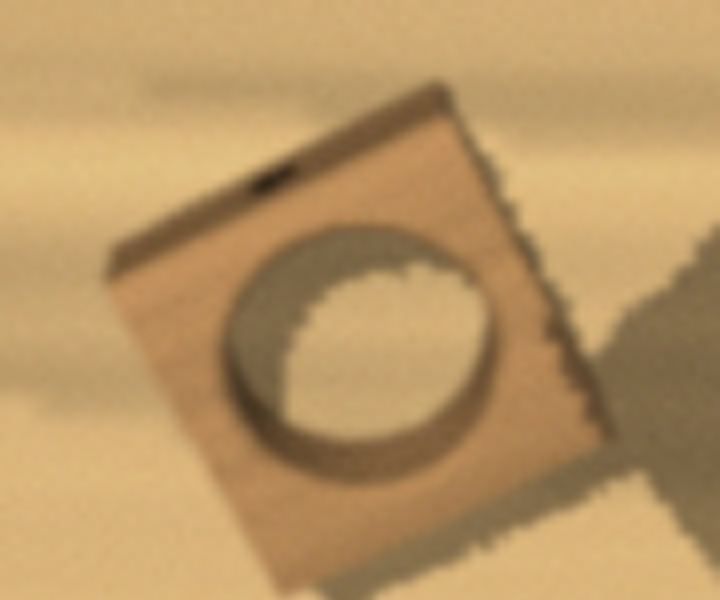

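```bash
python3 - <<'E'
from h import *
f=np.load("pics/w2.npz");T=f["T"]
c=[(108,278),(450,115),(608,440),(285,597)]
b=[onz("wrist",(u+.5)/8-.5+220,(v+.5)/8-.5+150,.022,T) for u,v in c]
for i in range(4):
    e=b[(i+1)%4]-b[i]; print(b[i].round(4),np.degrees(np.arctan2(e[1],e[0])).round(2),np.linalg.norm(e).round(4))
print("mean",np.mean(b,0))
u,v=361,353
print("bore",onz("wrist",(u+.5)/8-.5+220,(v+.5)/8-.5+150,.022,T))
d=f["d"];print(pt("wrist",240,185,d[185,240],T), pt("wrist",285,165+20,d[185,285],T))
f=np.load("pics/w1.npz");T=f["T"];d=f["d"]
# other neighbours
f=np.load("pics/w2.npz");T=f["T"]
for u,v in [(208,128),(187,168),(226,260),(197,230),(290,110),(327,73),(297,290)]: print(u,v,onz("wrist",u,v,.022,T).round(3))
E
```

```text
[0.4304 0.12   0.022 ] 116.14 0.0547
[0.4063 0.1691 0.022 ] 26.34 0.055
[0.4556 0.1935 0.022 ] -62.23 0.054
[0.4807 0.1458 0.022 ] -152.92 0.0565
mean [0.44322993 0.15710789 0.022     ]
bore [0.44191549 0.15683531 0.022     ]
[0.43084137 0.12811411 0.02324906] [0.43149651 0.18035852 0.02147266]
208 128 [0.366 0.094 0.022]
187 168 [0.411 0.068 0.022]
226 260 [0.529 0.109 0.022]
197 230 [0.488 0.075 0.022]
290 110 [0.347 0.183 0.022]
327 73 [0.309 0.221 0.022]
297 290 [0.573 0.2   0.022]
```

The hub block's centre is at about (0.443, 0.157), with sides at 26.5° and 116.5°. The seat, index plate and knob agree on an axis of about (0.548, -0.168) with x at -14°. The base plate is simply not centred on the axis. I go down over the block.

Call:
apply_moves(
  motion=[
    [[1,0.5,-2],8],
    [[2,1,-5],16],
    [[3,1.4,-8],24],
    [[3.9,1.45,-12],26.6],
    [[3.9,1.45,-15],26.6],
    [[3.9,1.45,-17],26.6],
    [[3.9,1.45,-17],26.6],
    [[3.9,1.45,-17],26.6],
    [[3.9,1.45,-17],26.6],
  ],
  hand=8,
)

```text
clock: 3.65
tool_pos: [0.4435, 0.1578, 0.0617]
orientation: [179.9, -0.0, 116.5]
force: [0.3, 0.1, 0.3]
opening: 0.0801
```

```bash
python3 - <<'E'
from h import *
o=ctrl.get_obs();p,d=ctrl.snapshot("wrist");cv2.imwrite("pics/w3.png",p);np.savez("pics/w3.npz",d=d,T=wristT(o))
print(o["clock"],o["tool_pos"],o["orientation"],o["joint_pos"].round(1))
E
```

```text
3.65 [0.44347627 0.15778778 0.06167981] [ 1.79873580e+02 -2.27900718e-02  1.16463780e+02] [  43.6   11.8  -36.9    0.   -41.2 -107.2]
```

View pics/w3.png

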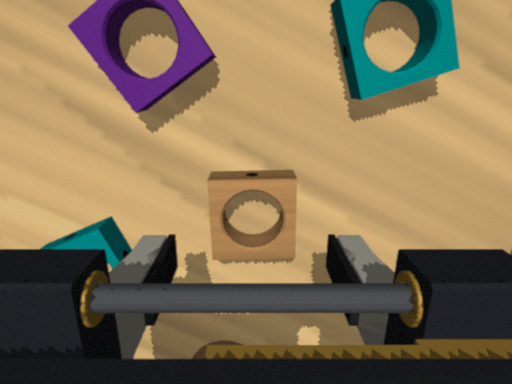

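The block is square to the jaws, with its top face at columns 209-297 and rows 181-261, midway between the fingers.

```bash
python3 - <<'E'
from h import *
f=np.load("pics/w3.npz");T=f["T"]
p=cv2.imread("pics/w3.png");cv2.imwrite("pics/w3c.png",cv2.resize(p[160:270,195:310],(690,660),interpolation=2)[:600])
b=[onz("wrist",u,v,.022,T) for u,v in [(209,181),(297,181),(296,261),(211,261)]]
print(np.array(b).round(4),np.mean(b,0))
E
```

```text
[[0.4318 0.1209 0.022 ]
 [0.4073 0.1701 0.022 ]
 [0.4571 0.1968 0.022 ]
 [0.4827 0.1452 0.022 ]] [0.44472624 0.15826751 0.022     ]
```

Call:
apply_moves(
  motion=[
    [[0,0,-3],0],
    [[0,0,-5],0],
    [[0,0,-5.8],0],
    [[0,0,-5.8],0],
    [[0,0,-5.8],0],
  ],
)

```text
clock: 4.2
tool_pos: [0.443, 0.1583, 0.0033]
orientation: [179.9, -0.0, 116.5]
force: [-0.3, 0.0, -0.3]
opening: 0.0796
```

Call:
apply_moves(
  motion=[
    [[0,0,0],0],
    [[0,0,0],0],
    [[0,0,0],0],
    [[0,0,0],0],
    [[0,0,0],0],
    [[0,0,0],0],
    [[0,0,0],0],
    [[0,0,0],0],
    [[0,0,0],0],
    [[0,0,0],0],
  ],
  hand=4.5,
)

```text
clock: 5.2
tool_pos: [0.4426, 0.1579, 0.0027]
orientation: [180.0, -0.0, 116.5]
force: [-1.7, 0.4, 5.7]
opening: 0.0559
```

Call:
apply_moves(
  motion=[
    [[0,0,2],0],
    [[0,0,6],0],
    [[0,0,10],4],
    [[1,-3,14],10],
    [[2,-6,17],17],
    [[3,-10,19],24],
    [[4,-14,20],30],
    [[5,-18,20],36],
    [[5.5,-21,20],42],
    [[6,-24,20],48],
  ],
)

```text
clock: 6.2
tool_pos: [0.5022, -0.0838, 0.2023]
orientation: [180.0, -0.0, 164.7]
force: [0.6, 0.1, 0.4]
opening: 0.0562
```

Call:
apply_moves(
  motion=[
    [[1,-4,0],1.5],
    [[2,-8,0],1.5],
    [[2.5,-12,0],1.5],
    [[2.7,-15.8,0],1.5],
    [[2.7,-15.8,0],1.5],
    [[2.7,-15.8,0],1.5],
    [[2.7,-15.8,0],1.5],
    [[2.7,-15.8,0],1.5],
  ],
)

```text
clock: 7.0
tool_pos: [0.5294, -0.2393, 0.2025]
orientation: [180.0, 0.0, 166.1]
force: [0.2, 0.7, -0.9]
opening: 0.0557
```

```bash
python3 - <<'E'
from h import *
o=ctrl.get_obs();p,d=ctrl.snapshot("wrist");cv2.imwrite("pics/w4.png",p);np.savez("pics/w4.npz",d=d,T=wristT(o))
print(o["clock"],o["tool_pos"],o["orientation"],o["joint_pos"].round(1),o["opening"],np.abs(o["qvel"]).max())
E
```

```text
7.0 [ 0.529444   -0.2393037   0.20248103] [1.79991670e+02 1.01333251e-02 1.66083696e+02] [ -5.1  12.7 -13.5  -0.  -63.7  -8.9] 0.055726383285374305 0.20450291501495013
```

View pics/w4.png

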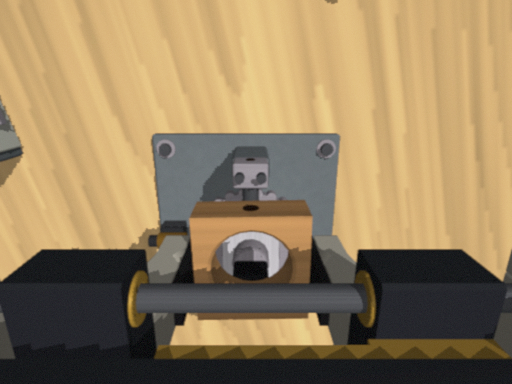

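The block hides the nest here. Bolts at (165,149) and (326,149) are level, so the yaw agrees with the fixture. I step to the other side so the nest comes into the upper part of the picture.

Call:
apply_moves(
  motion=[
    [[1,4,0],0],
    [[2,8,0],0],
    [[3,12,0],0],
    [[3.4,13.5,0],0],
    [[3.4,13.5,0],0],
    [[3.4,13.5,0],0],
    [[3.4,13.5,0],0],
    [[3.4,13.5,0],0],
  ],
)

```text
clock: 7.85
tool_pos: [0.5631, -0.1061, 0.2024]
orientation: [-180.0, -0.0, 166.0]
force: [0.1, 0.2, -1.1]
opening: 0.0559
```

```bash
python3 - <<'E'
from h import *
o=ctrl.get_obs();p,d=ctrl.snapshot("wrist");cv2.imwrite("pics/w5.png",p);np.savez("pics/w5.npz",d=d,T=wristT(o))
print(o["clock"],o["tool_pos"],o["orientation"],o["joint_pos"].round(1),o["opening"],np.abs(o["qvel"]).max())
cv2.imwrite("pics/w5c.png",cv2.resize(p[60:260,150:350],(600,600),interpolation=2))
E
```

```text
7.85 [ 0.56313414 -0.10608402  0.20237633] [-1.79996019e+02 -2.92011964e-04  1.65952676e+02] [  8.9  12.  -14.5   0.  -63.5 -22.9] 0.05589518836013064 0.1474334313429822
```

View pics/w5.png

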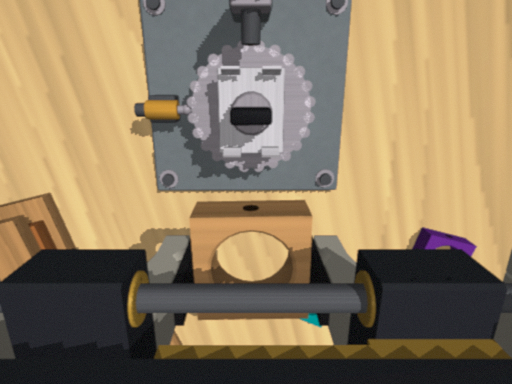

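View pics/w5c.png

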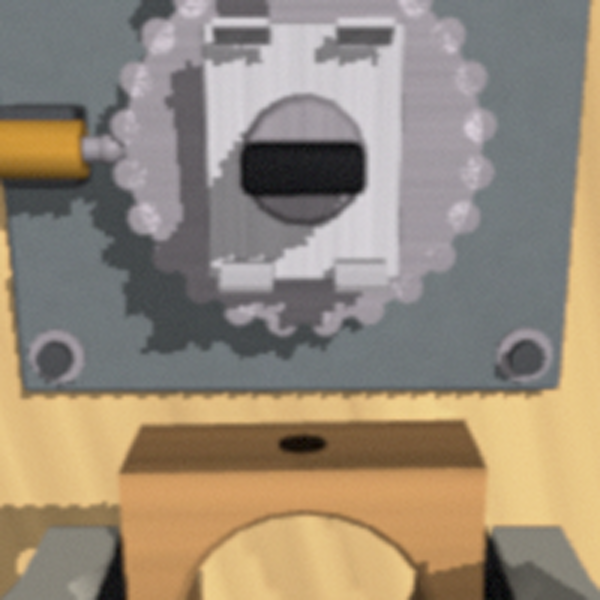

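```bash
python3 - <<'E'
from h import *
f=np.load("pics/w5.npz");T=f["T"];d=f["d"]
px=lambda u,v:((u+.5)/3-.5+150,(v+.5)/3-.5+60)
P=lambda u,v,z:onz("wrist",*px(u,v),z,T)
k=[P(242,142,.116),P(366,142,.116),P(365,194,.116),P(242,194,.116)]
print("knob",np.mean(k,0).round(4),[np.linalg.norm(k[i]-k[i-1]).round(4) for i in range(4)], np.degrees(np.arctan2(*(k[0]-k[1])[[1,0]])))
s=[P(205,25,.07),P(404,25,.07),P(400,278,.07),P(210,278,.07)]
print("seat",np.mean(s,0).round(4),[np.linalg.norm(s[i]-s[i-1]).round(4) for i in range(4)], np.degrees(np.arctan2(*(s[0]-s[1])[[1,0]])))
print("nose",P(305,158,.085))
print("plate",[P(u,v,.039).round(4).tolist() for u,v in [(112,150),(496,150)]])
for u,v in [(305,168),(230,100),(305,120)]:
    a=px(u,v);print(pt("wrist",*a,d[int(a[1]+.5),int(a[0]+.5)],T).round(4))
# overlay
p=cv2.imread("pics/w5.png");m=ctrl.camera_model("wrist")
ax=np.mean(k,0)[:2]
img=cv2.resize(p[60:260,150:350],(600,600),interpolation=2)
c,sn=np.cos(np.radians(-14)),np.sin(np.radians(-14))
def poly(pts,col):
    q=[]
    for x,y,z in pts:
        Q=np.linalg.inv(T)@[ax[0]+c*x-sn*y,ax[1]+sn*x+c*y,z,1]
        q.append([(Q[0]/Q[2]*m["fx"]+m["cx"]-150+.5)*3,(Q[1]/Q[2]*m["fy"]+m["cy"]-60+.5)*3])
    cv2.polylines(img,[np.int32(q)],True,col,1)
R=lambda a,b,z:[(a,b,z),(a,-b,z),(-a,-b,z),(-a,b,z)]
C=lambda r,z:[(r*np.cos(t),r*np.sin(t),z) for t in np.linspace(0,6.28,40)]
poly(R(.028,.036,.07),(0,255,0));poly(R(.0155,.006,.116),(255,255,0));poly(C(.06,.044),(255,0,255));poly(C(.0175,.088),(0,255,255))
cv2.imwrite("pics/ov5.png",img)
# block in hand: top face bottom? front upper/lower edges, col limits
print("blk tool cols")
E
```

```text
knob [ 0.5488 -0.1682  0.116 ] [np.float64(0.0123), np.float64(0.0297), np.float64(0.0123), np.float64(0.03)] -14.08773152969241
seat [ 0.5488 -0.1673  0.07  ] [np.float64(0.0705), np.float64(0.0547), np.float64(0.0705), np.float64(0.0564)] -14.08496632592897
nose [ 0.54855107 -0.16801077  0.085     ]
plate [[0.608, -0.1817, 0.039], [0.4903, -0.1521, 0.039]]
[ 0.5485 -0.1682  0.1161]
[ 0.5654 -0.1874  0.07  ]
[ 0.5461 -0.1778  0.0891]
blk tool cols
```

View pics/ov5.png

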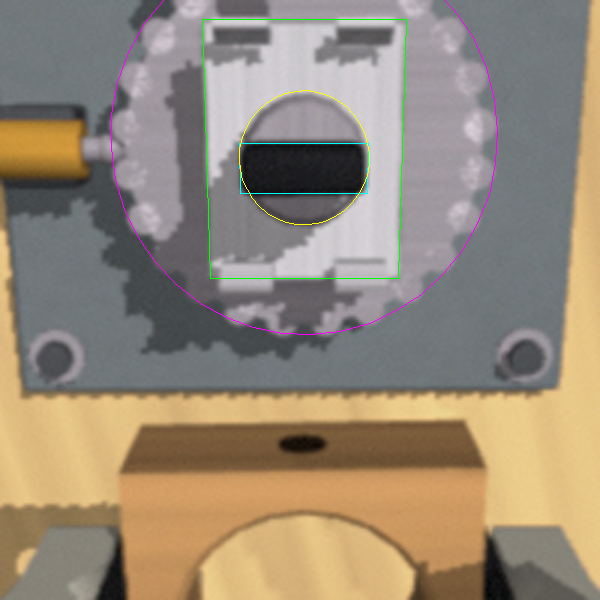

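```bash
python3 - <<'E'
from h import *
M=np.array(ctrl.camera_model("wrist")["tool_from_camera"])
px=lambda u,v:((u+.5)/3-.5+150,(v+.5)/3-.5+60)
for u,v,z in [(121,471,-.0193),(485,468,-.0193),(141,427,.0027),(466,423,.0027)]:
    print(onz("wrist",*px(u,v),z,M).round(4))
p=cv2.imread("pics/w5.png");cv2.imwrite("pics/w5b.png",cv2.resize(p[190:330,180:330],(600,560),interpolation=2))
T=np.load("pics/w5.npz")["T"]; d=np.load("pics/w5.npz")["d"]
for u,v in [(250,222),(205,260)]:
    m=ctrl.camera_model("wrist");print(pt("wrist",u,v,d[v,u],M).round(4))
E
```

```text
[-0.0288 -0.0284 -0.0193]
[ 0.0262 -0.0289 -0.0193]
[-0.0293 -0.0275  0.0027]
[ 0.0268 -0.0282  0.0027]
[-0.0016 -0.0255 -0.0187]
[-0.023  -0.0064 -0.0196]
```

View pics/w5b.png

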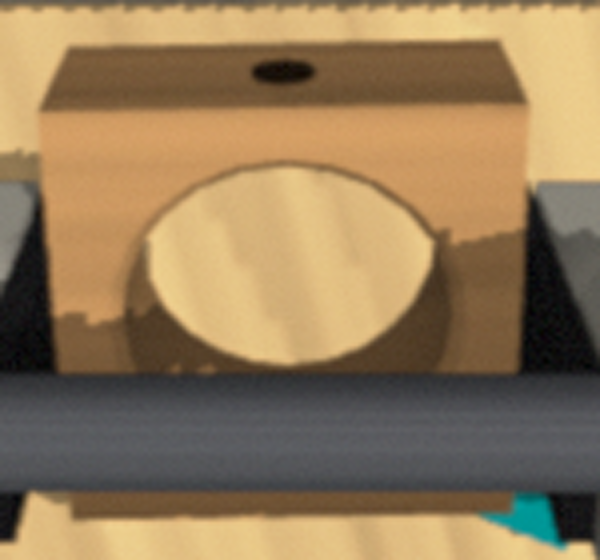

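The axis is at (0.5487, -0.168) with x at -14.1°; knob, seat and nose agree within 1 mm. In the same camera the block sits in the hand at tool (-1.3, -0.3) mm. The target TCP is therefore (0.5475, -0.1674).

Call:
apply_moves(
  motion=[
    [[-0.8,-3,0],-0.5],
    [[-1.56,-6.1,0],-0.5],
    [[-1.56,-6.13,-3],-0.5],
    [[-1.56,-6.13,-6],-0.5],
    [[-1.56,-6.13,-7],-0.5],
    [[-1.56,-6.13,-7],-0.5],
    [[-1.56,-6.13,-7],-0.5],
    [[-1.56,-6.13,-7],-0.5],
  ],
)

```text
clock: 8.7
tool_pos: [0.5489, -0.1666, 0.1339]
orientation: [180.0, 0.1, 165.5]
force: [-0.4, 0.0, -0.2]
opening: 0.0558
```

```bash
python3 - <<'E'
from h import *
o=ctrl.get_obs();p,d=ctrl.snapshot("wrist");cv2.imwrite("pics/w6.png",p);np.savez("pics/w6.npz",d=d,T=wristT(o))
print(o["clock"],o["tool_pos"],o["orientation"],o["force"].round(1),o["opening"],np.abs(o["qvel"]).max())
cv2.imwrite("pics/w6b.png",cv2.resize(p[190:330,180:330],(600,560),interpolation=2))
p,d=ctrl.snapshot("scene");cv2.imwrite("pics/s6.png",cv2.resize(p[145:245,160:280],(720,600),interpolation=2))
p,d=ctrl.snapshot("side");cv2.imwrite("pics/t6.png",cv2.resize(p[140:230,210:330],(800,600),interpolation=2))
E
```

```text
8.7 [ 0.5488741  -0.16659082  0.1338672 ] [1.79983796e+02 1.33249836e-01 1.65535523e+02] [-0.4  0.  -0.2] 0.05576528621344693 0.22962775077820544
```

View pics/w6b.png

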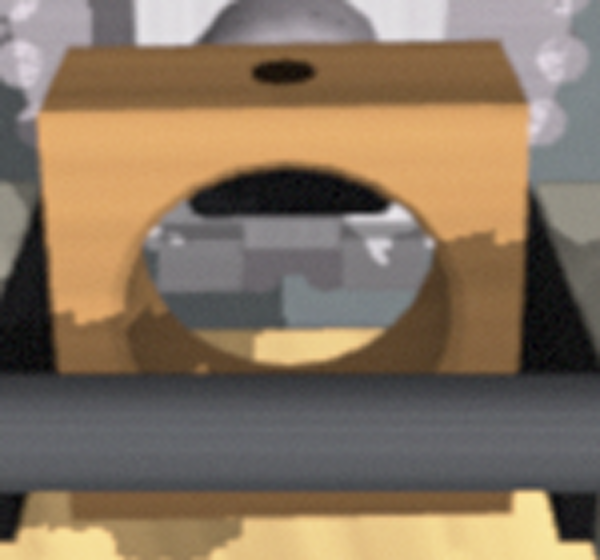

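View pics/s6.png

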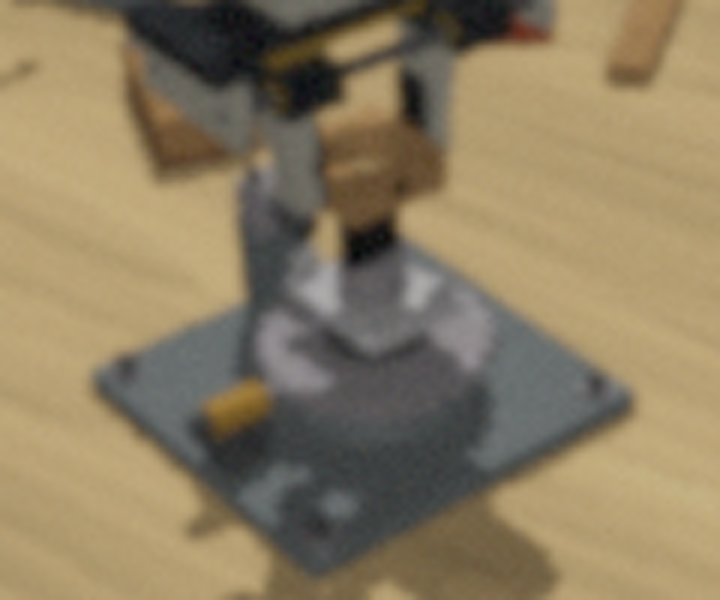

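View pics/t6.png

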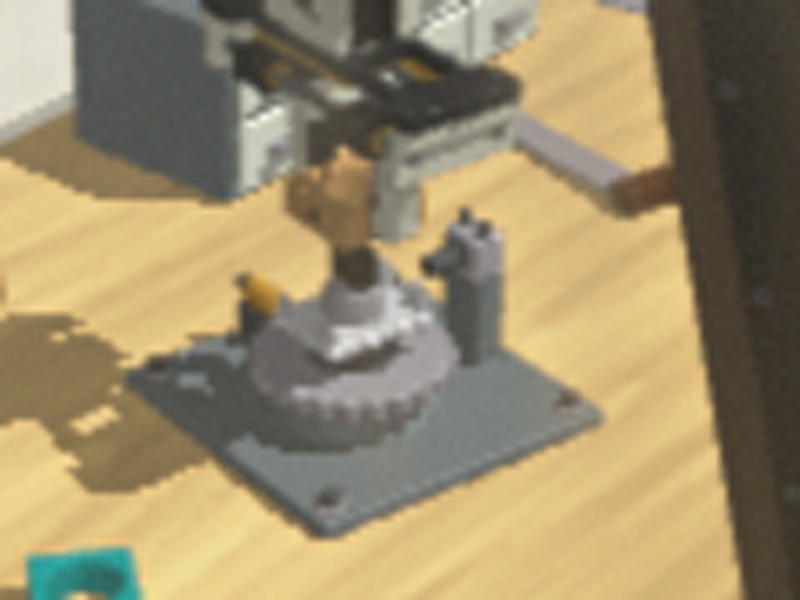

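Through the bore, the knob spans columns 190-390 of the crop (middle 290) against a bore middle of about 288. It is well centred. The pose was still settling, so I let it settle while going down a little.

Call:
apply_moves(
  motion=[
    [[0,0,0],0],
    [[0,0,0],0],
    [[0,0,0],0],
  ],
)

```text
clock: 9.15
tool_pos: [0.5478, -0.1665, 0.1325]
orientation: [180.0, 0.0, 165.5]
force: [-0.4, 0.2, 0.2]
opening: 0.0557
```

```bash
python3 - <<'E'
from h import *
f=np.load("pics/w6.npz");M=np.array(ctrl.camera_model("wrist")["tool_from_camera"])
px=lambda u,v:((u+.5)/4-.5+180,(v+.5)/4-.5+190)
for u,v in [(190,212),(392,212)]: print("knob +y edge tool",onz("wrist",*px(u,v),.1339-.116,M).round(4))
# bore top edge near (row ~162) at tool z -.0193, y=-20 expected rel centre
print("bore",onz("wrist",*px(288,162),-.0193,M).round(4))
print("bottom +y edge of face",onz("wrist",*px(290,515),-.0193,M).round(4))
o=ctrl.get_obs();print(o["tool_pos"],o["orientation"])
E
```

```text
knob +y edge tool [-0.0153  0.0035  0.0179]
knob +y edge tool [0.0145 0.0035 0.0179]
bore [-0.0009 -0.0217 -0.0193]
bottom +y edge of face [-0.0006  0.0272 -0.0193]
[ 0.54781584 -0.16650508  0.13245199] [1.79999071e+02 6.16675120e-03 1.65518481e+02]
```

Call:
apply_moves(
  motion=[
    [[0,-0.1,0],0],
    [[0,-0.1,-1],0],
    [[0,-0.1,-2],0],
    [[0,-0.1,-3],0],
    [[0,-0.1,-3.6],0],
    [[0,-0.1,-3.6],0],
    [[0,-0.1,-3.6],0],
    [[0,-0.1,-3.6],0],
  ],
)

```text
clock: 9.95
tool_pos: [0.5482, -0.1676, 0.0967]
orientation: [180.0, 0.0, 165.5]
force: [-0.7, 0.6, 0.0]
opening: 0.0556
```

Call:
apply_moves(
  motion=[
    [[0,0,-0.4],0],
    [[0,0,-0.8],0],
    [[0,0,-1],0],
    [[0,0,-1],0],
    [[0,0,-1],0],
  ],
)

```text
clock: 10.45
tool_pos: [0.5478, -0.1676, 0.0863]
orientation: [-180.0, -0.0, 165.5]
force: [-0.3, -0.8, -0.6]
opening: 0.0559
```

The bore is over the nose with no contact force. Next it goes down into the guides.

Call:
apply_moves(
  motion=[
    [[0,0,-0.3],0],
    [[0,0,-0.6],0],
    [[0,0,-0.9],0],
    [[0,0,-0.9],0],
    [[0,0,-0.9],0],
  ],
)

```text
clock: 10.95
tool_pos: [0.5477, -0.1676, 0.0772]
orientation: [-180.0, -0.0, 165.5]
force: [1.3, -0.8, 0.3]
opening: 0.0561
```

Call:
apply_moves(
  motion=[
    [[0,0,-0.2],0],
    [[0,0,-0.4],0],
    [[0,0,-0.4],0],
    [[0,0,-0.4],0],
    [[0,0,-0.4],0],
  ],
)

```text
clock: 11.45
tool_pos: [0.5478, -0.1676, 0.0734]
orientation: [-180.0, 0.0, 165.5]
force: [-0.5, -0.2, -0.3]
opening: 0.0558
```

```bash
python3 - <<'E'
from h import *
o=ctrl.get_obs();p,d=ctrl.snapshot("wrist");cv2.imwrite("pics/w7.png",p)
print(o["clock"],o["tool_pos"],o["orientation"],o["force"].round(1),o["moment"].round(2),o["opening"])
p,d=ctrl.snapshot("side");cv2.imwrite("pics/t7.png",cv2.resize(p[140:230,210:330],(800,600),interpolation=2))
E
```

```text
11.45 [ 0.54781718 -0.16755893  0.07336053] [-1.79999139e+02  1.02252646e-03  1.65512976e+02] [-0.5 -0.2 -0.3] [ 0.07  0.07 -0.02] 0.05580070020242455
```

View pics/w7.png

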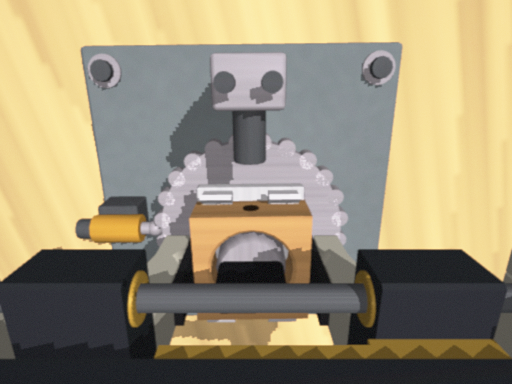

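View pics/t7.png

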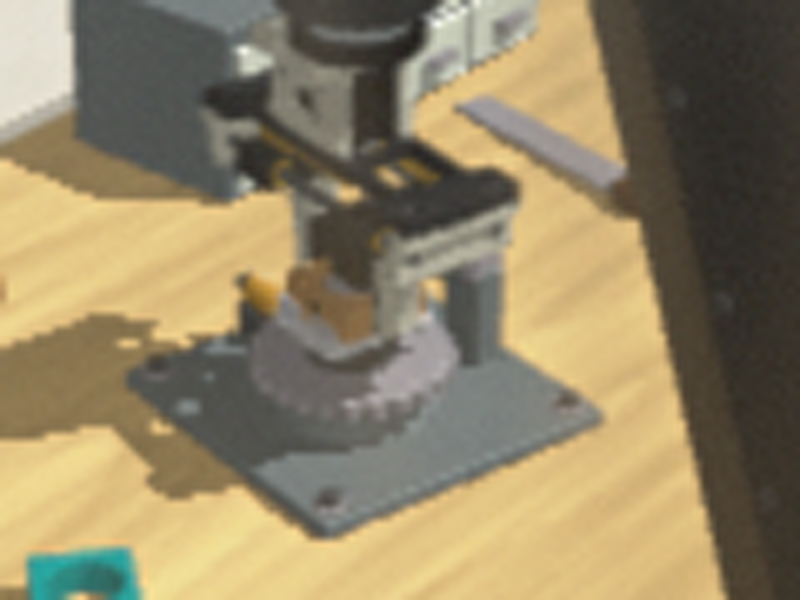

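The block is in the guides, level, about 1 mm above the seat. I lower gently to contact.

Call:
apply_moves(
  motion=[
    [[0,0,-0.05],0],
    [[0,0,-0.1],0],
    [[0,0,-0.1],0],
    [[0,0,-0.1],0],
  ],
)

```text
clock: 11.95
tool_pos: [0.5479, -0.1676, 0.0727]
orientation: [-180.0, 0.0, 165.5]
force: [-2.1, 0.2, 4.5]
opening: 0.0555
```

Contact of about 4.5 N, so it is seated. I release with the arm still, then rise.

Call:
apply_moves(
  motion=[
    [[0,0,0],0],
    [[0,0,0],0],
    [[0,0,0],0],
    [[0,0,0],0],
    [[0,0,0],0],
    [[0,0,0],0],
  ],
  hand=7.4,
)

```text
clock: 12.55
tool_pos: [0.5478, -0.1676, 0.0723]
orientation: [-180.0, -0.0, 165.5]
force: [0.5, 0.2, -0.1]
opening: 0.0744
```

Call:
apply_moves(
  motion=[
    [[0,0,1],0],
    [[0,0,3],0],
    [[0,0,6],0],
    [[0.5,2,9],0],
    [[1.5,6,12],0],
    [[1.5,6,13],0],
    [[1.5,6,13],0],
    [[1.5,6,13],0],
  ],
)

```text
clock: 13.35
tool_pos: [0.5623, -0.1077, 0.2021]
orientation: [180.0, -0.0, 165.5]
force: [0.8, -0.1, -0.2]
opening: 0.0741
```

```bash
python3 - <<'E'
from h import *
o=ctrl.get_obs();p,d=ctrl.snapshot("wrist");cv2.imwrite("pics/w8.png",p);np.savez("pics/w8.npz",d=d,T=wristT(o))
print(o["clock"],o["tool_pos"],o["orientation"],o["force"].round(1),o["opening"],o["joint_pos"].round(1))
cv2.imwrite("pics/w8c.png",cv2.resize(p[60:260,150:350],(600,600),interpolation=2))
E
```

```text
13.35 [ 0.56225008 -0.10768256  0.2020525 ] [ 1.79988332e+02 -2.56613818e-02  1.65507486e+02] [ 0.8 -0.1 -0.2] 0.07412249665861956 [  8.7  12.  -14.6  -0.  -63.5 -23.2]
```

View pics/w8c.png

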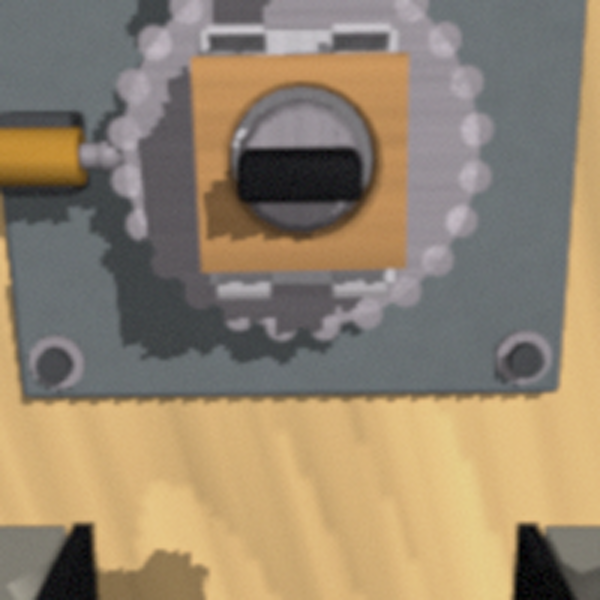

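```bash
python3 - <<'E'
from h import *
f=np.load("pics/w8.npz");T=f["T"];d=f["d"]
px=lambda u,v:((u+.5)/3-.5+150,(v+.5)/3-.5+60)
P=lambda u,v,z:onz("wrist",*px(u,v),z,T)
k=[P(237,149,.116),P(362,151,.116),P(361,204,.116),P(237,202,.116)]
print("knob",np.mean(k,0).round(4),[np.degrees(np.arctan2(*(a-b)[[1,0]])).round(2) for a,b in((k[0],k[1]),(k[3],k[2]))])
b=[P(191,56,.092),P(410,54,.092),P(407,270,.092),P(200,273,.092)]
print("blk",np.mean(b,0).round(4))
for u,v in [(215,80),(390,80),(390,250),(220,255)]:
    a=px(u,v);print(pt("wrist",*a,d[int(a[1]+.5),int(a[0]+.5)],T)[2].round(4))
E
```

```text
knob [ 0.549 -0.168  0.116] [np.float64(-15.43), np.float64(-15.45)]
blk [ 0.5484 -0.168   0.092 ]
0.0911
0.0916
0.0918
0.0918
```

The block lies flat, with its top at 91-92 mm, and is centred within 1 mm. I re-orient above the knob, jaws across the bar, opened only to 3.6 cm to stay clear of the drill bush.

Call:
apply_moves(
  motion=[
    [[0,0,0],8.5],
    [[0,0,0],17],
    [[0,0,0],25.5],
    [[-0.5,-2,0],34],
    [[-1,-4,0],42.5],
    [[-1.45,-6,0],51],
    [[-1.45,-6,0],59.5],
    [[-1.45,-6,0],68],
    [[-1.45,-6,0],76.5],
    [[-1.45,-6,0],85],
  ],
  hand=3.6,
)

```text
clock: 14.4
tool_pos: [0.5472, -0.1685, 0.2007]
orientation: [179.8, -0.0, -109.2]
force: [-1.2, 0.0, -0.7]
opening: 0.0363
```

Call:
apply_moves(
  motion=[
    [[0,0,-2],5.5],
    [[0,0,-4],5.5],
    [[0,0,-6],5.5],
    [[0,0,-6],5.5],
    [[0,0,-6],5.5],
    [[0,0,-6],5.5],
  ],
)

```text
clock: 15.0
tool_pos: [0.5487, -0.168, 0.143]
orientation: [-180.0, -0.0, -104.0]
force: [0.3, 0.4, 0.1]
opening: 0.0361
```

```bash
python3 - <<'E'
from h import *
o=ctrl.get_obs();p,d=ctrl.snapshot("wrist");cv2.imwrite("pics/w9.png",p);np.savez("pics/w9.npz",d=d,T=wristT(o))
print(o["clock"],o["tool_pos"],o["orientation"],o["force"].round(1),o["opening"],o["joint_pos"].round(1))
E
```

```text
15.0 [ 0.548705   -0.16798203  0.14304199] [-1.79956561e+02 -7.31467566e-03 -1.04005462e+02] [0.3 0.4 0.1] 0.03607334175361425 [  2.5  15.  -18.9   0.  -56.   73.5]
```

View pics/w9.png

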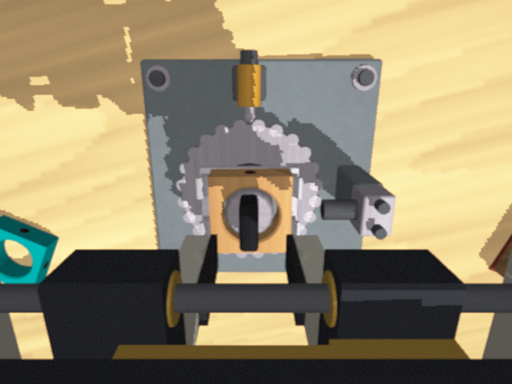

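The knob is upright at columns 242-257, between the fingers at 216 and 290, with the bush clear on the right. I go down and grip.

Call:
apply_moves(
  motion=[
    [[0,0.05,-1.5],0],
    [[0,0.05,-3],0],
    [[0,0.05,-4.3],0],
    [[0,0.05,-4.5],0],
    [[0,0.05,-4.5],0],
    [[0,0.05,-4.5],0],
  ],
)

```text
clock: 15.65
tool_pos: [0.5489, -0.1671, 0.0981]
orientation: [-179.9, 0.0, -104.0]
force: [0.4, -0.9, -0.6]
opening: 0.0363
```

Call:
apply_moves(
  motion=[
    [[0,0,0],0],
    [[0,0,0],0],
    [[0,0,0],0],
    [[0,0,0],0],
    [[0,0,0],0],
    [[0,0,0],0],
    [[0,0,0],0],
    [[0,0,0],0],
  ],
  hand=0.5,
)

```text
clock: 16.45
tool_pos: [0.5486, -0.1663, 0.0976]
orientation: [-180.0, 0.1, -104.0]
force: [-0.0, 5.1, 1.6]
opening: 0.0118
```

```bash
python3 - <<'E'
from h import *
o=ctrl.get_obs();p,d=ctrl.snapshot("wrist");cv2.imwrite("pics/w10.png",p)
print(o["clock"],o["tool_pos"],o["orientation"],o["force"].round(1),o["moment"].round(2),o["opening"],o["joint_pos"].round(1))
E
```

```text
16.45 [ 0.54864675 -0.16630115  0.09758212] [-1.79967440e+02  5.45845920e-02 -1.03976079e+02] [-0.   5.1  1.6] [1.86 0.24 0.  ] 0.011816340550213139 [  2.7  17.7 -21.9  -0.1 -50.3  73.4]
```

View pics/w10.png

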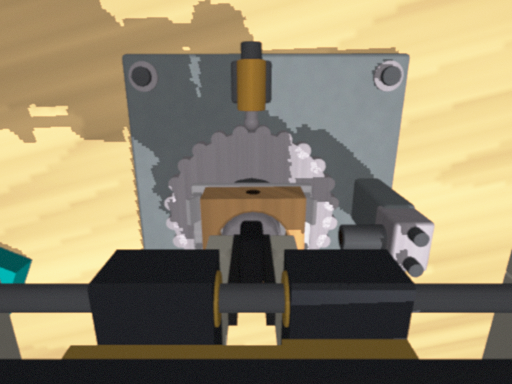

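The knob is gripped at an opening of 11.8 mm. I turn clockwise (negative about z) in steps, checking in between, and relieve the 5 N side load.

Call:
apply_moves(
  motion=[
    [[0,0.07,0],0],
    [[0,0.07,0],-3],
    [[0,0.07,0],-6],
    [[0,0.07,0],-9],
    [[0,0.07,0],-12],
    [[0,0.07,0],-15],
    [[0,0.07,0],-15],
    [[0,0.07,0],-15],
    [[0,0.07,0],-15],
  ],
)

```text
clock: 17.4
tool_pos: [0.5486, -0.1663, 0.0976]
orientation: [-180.0, 0.0, -118.9]
force: [0.4, 2.7, 3.2]
opening: 0.0116
```

```bash
python3 - <<'E'
from h import *
o=ctrl.get_obs();p,d=ctrl.snapshot("wrist");cv2.imwrite("pics/w11.png",p)
print(o["clock"],o["tool_pos"],o["orientation"],o["force"].round(1),o["moment"].round(2),o["opening"])
E
```

```text
17.4 [ 0.54863988 -0.16627614  0.09755776] [-1.79966164e+02  1.96757502e-02 -1.18915442e+02] [0.4 2.7 3.2] [ 1.07 -0.05 -0.  ] 0.011644046202230567
```

View pics/w11.png

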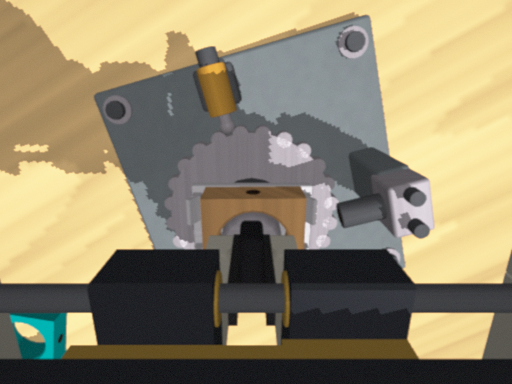

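The nest and block stayed square to the gripper while the base turned in the picture, so the spindle follows 1:1 and stands at the first stop. Two more clicks.

Call:
apply_moves(
  motion=[
    [[0,0.03,0],-3],
    [[0,0.03,0],-6],
    [[0,0.03,0],-9],
    [[0,0.03,0],-12],
    [[0,0.03,0],-15],
    [[0,0.03,0],-15],
    [[0,0.03,0],-15],
  ],
)

```text
clock: 18.15
tool_pos: [0.5486, -0.1663, 0.0976]
orientation: [-180.0, 0.0, -133.9]
force: [0.9, 1.2, 3.7]
opening: 0.0119
```

Call:
apply_moves(
  motion=[
    [[0,0,0],-3],
    [[0,0,0],-6],
    [[0,0,0],-9],
    [[0,0,0],-12],
    [[0,0,0],-15],
    [[0,0,0],-15],
    [[0,0,0],-15],
    [[0,0,0],-15],
    [[0,0,0],-15],
    [[0,0,0],-15],
  ],
)

```text
clock: 19.15
tool_pos: [0.5486, -0.1662, 0.0975]
orientation: [-180.0, 0.0, -148.9]
force: [1.1, -1.3, 4.8]
opening: 0.0119
```

```bash
python3 - <<'E'
from h import *
o=ctrl.get_obs();p,d=ctrl.snapshot("wrist");cv2.imwrite("pics/w12.png",p);np.savez("pics/w12.npz",d=d,T=wristT(o))
print(o["clock"],o["tool_pos"],o["orientation"],o["force"].round(1),o["moment"].round(2),o["opening"],o["joint_pos"].round(1))
for n,s in (("scene",np.s_[145:245,160:280]),("side",np.s_[140:230,210:330])):
    p,d=ctrl.snapshot(n);cv2.imwrite(f"pics/{n}12.png",cv2.resize(p[s],(720,560),interpolation=2))
E
```

```text
19.15 [ 0.54860408 -0.16621162  0.09754643] [-1.79970062e+02  2.01142329e-02 -1.48946285e+02] [ 1.1 -1.3  4.8] [-0.34 -0.53  0.04] 0.011925617368820878 [  2.7  17.7 -22.    0.  -50.2  28.3]
```

View pics/w12.png

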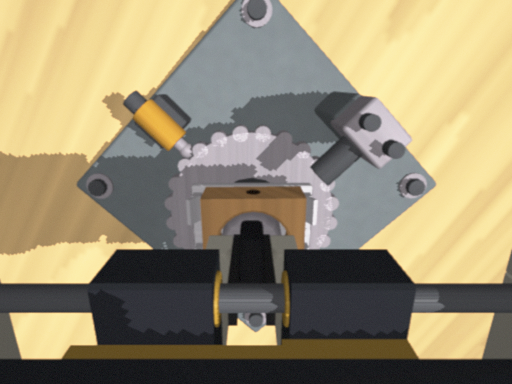

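View pics/scene12.png

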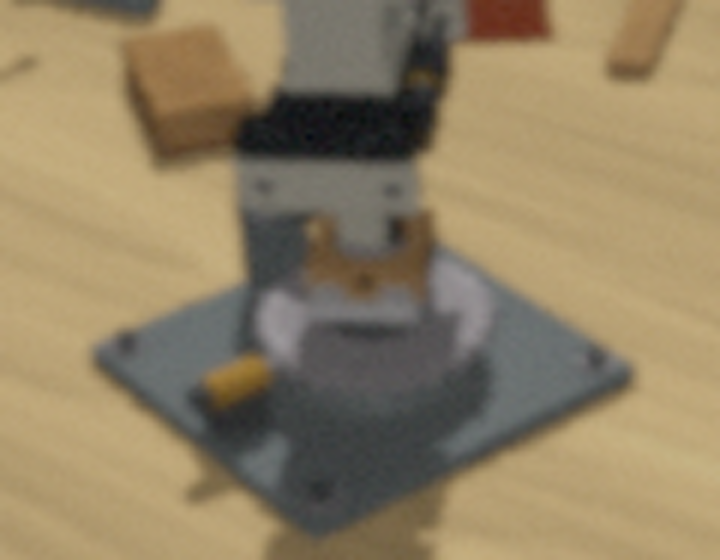

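View pics/side12.png

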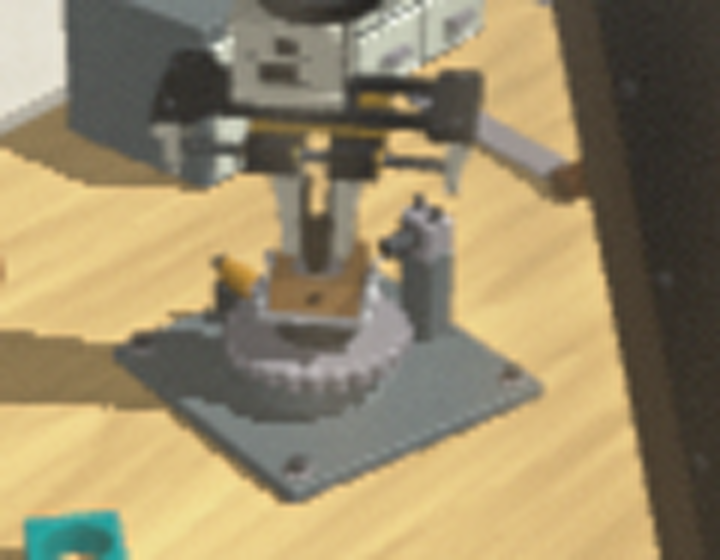

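The block's edge at rows 186-190 is level with the gripper and the guides. The base shows at 45° (bolts at (97,187) and (414,187)) and the plunger sits in a scallop. The moment is about 0 and the knob is held at 11.9 mm, so I hand it in.

```bash
python3 - <<'E'
from plant import ctrl
print(ctrl.close_job()); o=ctrl.get_obs(); print(o["clock"],o["orientation"],o["opening"],o["moment"])
E
```

```text
the job is handed in; nothing more can be done
None
the job is handed in; nothing more can be done
```

I set the hub block over the spindle, lowered it until it touched the seat with about 4.5 N, and released it. I then gripped the bar knob and turned it clockwise three 15° clicks to the third stop. The job was handed in at about 19 s, still gripping the knob; no verdict is reported.

- **Block after release:** The depth readings put its top at 91–92 mm. By the camera it was flat and centred within about 1 mm.
- **Spindle after the third click:** The gripper had turned 45.0° (yaw -104.0° to -148.9°). In the wrist picture the base stands at 45° to the nest, with the block still square in its guides and flat.
- **Grip:** The fingers held the knob at an 11.9 mm opening, with almost no moment about the spindle axis (0.04 N m).
- **Bystanders:** I touched none of the other things. I did not measure their positions again at the end.

Two readings disagreed:

- **Base plate:** The middle of its bolts lies about 9 mm off the spindle axis. I used the knob, seat and index plate instead, which agreed within 1 mm.
- **Knob angle:** It read -15.4° after seating against -14.1° before, which I took as pixel error. It is well inside the starting-stop limit.

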